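# Unstack the parts cases into their station trays

### The job

Four small-parts cases have been delivered in two stacks, each a short case on a longer one, on the plywood board. Take the stacks apart and lay each case flat, right way up, inside the bench tray of its own lid colour. Never drop or tip a case, since the parts inside would spill, and leave the drill and the screwdriver where they are.

Things in the scene. Friction and masses are not known exactly. Their poses are not given: they have to be found in the camera images.
- case_red: small-parts case, red lid, grey bottom: closed rigid box 75 long (its x) x 50 wide (its y) x 36 high (z) mm, about 0.22 kg, flat lid; a black latch stands 3 mm out of its -x end. Origin: centre of its underside, z up. Starts as the upper case of one of two stacks of two (75 mm case on 97 mm case, nearly square), side by side on a 6 mm plywood board. A half turn makes no difference.
- case_yellow: small-parts case, yellow lid, grey bottom: closed rigid box 75 long (its x) x 50 wide (its y) x 36 high (z) mm, about 0.22 kg, flat lid; a black latch stands 3 mm out of its -x end. Origin: centre of its underside, z up. Starts as the upper case of one of two stacks of two (75 mm case on 97 mm case, nearly square), side by side on a 6 mm plywood board. A half turn makes no difference.
- case_green: small-parts case, green lid, grey bottom: closed rigid box 97 long (its x) x 50 wide (its y) x 36 high (z) mm, about 0.22 kg, flat lid; a black latch stands 3 mm out of its -x end. Origin: centre of its underside, z up. Starts as the lower case of one of two stacks of two (75 mm case on 97 mm case, nearly square), side by side on a 6 mm plywood board. A half turn makes no difference.
- case_blue: small-parts case, blue lid, grey bottom: closed rigid box 97 long (its x) x 50 wide (its y) x 36 high (z) mm, about 0.22 kg, flat lid; a black latch stands 3 mm out of its -x end. Origin: centre of its underside, z up. Starts as the lower case of one of two stacks of two (75 mm case on 97 mm case, nearly square), side by side on a 6 mm plywood board. A half turn makes no difference.
- tray_red: fixed shallow open tray, red all over: outside 107 (its x) x 82 (its y) mm, walls 4 mm thick, top 10 mm above the bench, inside 99 x 74 mm, floor 4 mm thick: its case lies in it with 12 mm to spare all round, long side along the tray's long side (crosswise it does not fit). Origin: centre of its underside on the bench, z up.
- tray_yellow: fixed shallow open tray, yellow all over: outside 107 (its x) x 82 (its y) mm, walls 4 mm thick, top 10 mm above the bench, inside 99 x 74 mm, floor 4 mm thick: its case lies in it with 12 mm to spare all round, long side along the tray's long side (crosswise it does not fit). Origin: centre of its underside on the bench, z up.
- tray_green: fixed shallow open tray, green all over: outside 129 (its x) x 82 (its y) mm, walls 4 mm thick, top 10 mm above the bench, inside 121 x 74 mm, floor 4 mm thick: its case lies in it with 12 mm to spare all round, long side along the tray's long side (crosswise it does not fit). Origin: centre of its underside on the bench, z up.
- tray_blue: fixed shallow open tray, blue all over: outside 129 (its x) x 82 (its y) mm, walls 4 mm thick, top 10 mm above the bench, inside 121 x 74 mm, floor 4 mm thick: its case lies in it with 12 mm to spare all round, long side along the tray's long side (crosswise it does not fit). Origin: centre of its underside on the bench, z up.
- drill: green and black cordless drill standing on its battery, about 0.2 m tall and 0.17 m long, to be left alone. Origin: centre of its underside.
- screwdriver: screwdriver with a red handle lying on the bench beyond the trays, about 0.2 m long, to be left alone. Origin: on its underside, its x along the shaft.
Not all that is in view belongs to the job. What is shaped like the case_blue but pink is not meant.

How it is judged:
By the outcome, as a careful person would: the job done as asked, in the order asked, and still so for the second after the job is handed in, with the robot touching nothing.
It also fails if it takes over 115 s, if anything falls off the work surface, if the arm or the gripper's body presses on something with over 40 N, if the wrist force passes 120 N, or if a joint passes its speed limit or range.

### The arm

A 6-joint arm with a two-finger parallel gripper is mounted at the origin on the work surface. World frame = base frame: x ahead of the robot, y to its left, z up, the work surface at z = 0. Lengths are in mm, angles in degrees, forces in N, time in s.
With the tool pointing down it reaches from about 350 to 850 mm from the base axis. Payload 8.1 kg.
Tool frame: the origin (TCP) lies at the very end of the fingers, on their centre line; the grasp point (between the pads) lies 19 mm behind it (r.grip_point_offset is the distance from the TCP to the grasp point, in mm); z points along the fingers, y is the line along which they close (so a half turn about z gives the same grasp; the last joint's range is limited). The gripper opens to 85 mm and grips with 20 to 120 N. Pads are 22 mm wide; open, the fingers measure 114 mm over their backs; the gripper's body (76 mm by 85 mm) begins 54 mm behind the grasp point. The pads swing forward as they close: fully open they stand 13 mm farther back than shut.
Start: joints at [-79.664, 7.471, 85.268, -0, 87.261, -4.893], TCP at [157.629, -578.929, 231.292] pointing down, gripper open.
Joint ranges: [-169.43, 169.43], [-51.17, 129.36], [1.28, 143.12], [-76.62, 256.62], [0, 156.53], [-152.29, 152.29]. Speed limits (degrees/s): [136.94, 136.94, 159.86, 180, 180, 180].

### API

Orientations are given as [roll, pitch, yaw] about the fixed x, y, z axes, in that order (R = Rz(yaw) Ry(pitch) Rx(roll)).
In Python, from bench import status, eyes, r gives the robot as it stands.
- The arm moves only by the shell command python3 -m handwheel 'ROWS' [FORCE]. ROWS is a JSON object whose one key "series" holds a list that holds one entry, the list of rows, each a list of 7 numbers: the shift along the tool's x, y, z in cm, then the turn, a rotation vector about the tool's x, y, z in rad, then the opening, from 0 (shut) to 1 (fully open). In form: {"series": [[[tx, ty, tz, rx, ry, rz, claw], ...]]}. A call has 1 to 12 rows; each row is the pose to reach, as a shift and turn from the pose commanded when the call began, along the tool's axes at that moment; what a row does not reach only later rows make up. A row lasts 1/8 s, in which the tool goes at most 62.5 mm and 10.7 degrees, less where a joint would pass 70% of its speed; a pose out of reach is approached as far as the arm can. A call with a gripper value outside its range is refused whole. The fingers move at their own pace and stop on an object; FORCE is the grip in N (left out, the last holds). Time passes only in rows, so rows that repeat a pose let the fingers close. It gives the time, the measured TCP pose, the force, the opening and the grip force at its end, in the units of the state.
- status.sense(): the state, without advancing time (a new reading comes with each control period).
- eyes.snapshot(name): name is "scene" or "top" or "wrist"; returns a dict with "img" (384x512x3 uint8, red, green, blue), "mtx" (3x3 intrinsics, pixels), "R" (3x3) and "t" (3): a world point X has camera coordinates R X + t. Camera axes: x right, y down, z forward; pixel columns grow to the right and rows downward; lengths in mm; the calibration is good to about 2 mm. A picture is of the moment at which its call begins. There is no depth.
- r.hand_in(): hands the job in; it is judged then, once.
The state is a dict: "time": time; "joint_pos": joint angles; "qd": joint speeds; "joint_efforts": joint torques, N m; "tool_pos": TCP position; "tcp_rot": TCP orientation; "ft_force": force on the tool from outside, world axes, zero at the start; "wrist_torque": the same for the moment, N m; "finger_gap": finger opening in mm; "grip_force": force on a finger pad.
Only numpy, scipy, OpenCV 4.12 (cv2) and the standard library are available. Lean on these libraries where they do the work, as an engineer would, in place of code of your own. Each camera call takes 0.05 s, during which the arm holds its last target. There are 200 camera calls.

## Working session

There is one attempt and no reset: what is moved stays moved. The work goes in short steps, Python scripts to look and compute and a shell command to move; the robot and the scene stay as the last step left them, time stands still between calls to the robot, and variables do not carry over. Pictures are saved under pics/ and viewed, at most 17 in all, crops included, and the job is handed in when it is done.

```bash
ls; mkdir -p pics
python3 - <<'E'
from bench import status, eyes, r
import cv2, numpy as np
print(status.sense())
for n in ("scene","top"):
    s=eyes.snapshot(n); np.savez("pics/%s0.npz"%n,**s)
    cv2.imwrite("pics/%s0.png"%n,cv2.resize(s["img"][:,:,::-1],(800,600)))
    print(n,s["mtx"].tolist(),np.round(s["R"],3).tolist(),np.round(s["t"],1), (-s["R"].T@s["t"]).round(1))
E
```

```text
pics
{'time': 0.0, 'joint_pos': array([-7.96660626e+01,  7.51420753e+00,  8.53302363e+01,  9.78797183e-04,
        8.72610701e+01, -4.89096854e+00]), 'qd': array([ 0.02037092,  0.12074731, -0.05642467, -0.01561404,  0.03429827,
       -0.00223953]), 'joint_efforts': array([-3.32102376e-03, -5.69415092e+01, -5.00554061e+01, -6.43006297e-04,
        1.48305466e-02,  4.67738435e-07]), 'tool_pos': array([ 157.51461207, -578.38370056,  230.24464487]), 'tcp_rot': array([-1.79894954e+02, -9.97012508e-03,  1.52248492e+01]), 'ft_force': array([0.61652656, 0.00955336, 0.5281185 ]), 'wrist_torque': array([-0.00822472,  0.04994567,  0.00547256]), 'grip_force': 0.0, 'finger_gap': 85.53186406935349}
scene [[413.9349968691173, 0.0, 250.89089878443735], [0.0, 413.9349968691173, 191.32362501432613], [0.0, 0.0, 1.0]] [[-0.593, 0.805, -0.003], [0.629, 0.461, -0.626], [-0.503, -0.373, -0.78]] [ 300.8 -305.2 1553.4] [1151.3  477.4 1021.4]
top [[463.87245934487675, 0.0, 254.080279247643], [0.0, 463.87245934487675, 185.21027338916187], [0.0, 0.0, 1.0]] [[0.015, -1.0, -0.014], [-0.997, -0.014, -0.074], [0.074, 0.015, -0.997]] [  22.2  523.9 1653.8] [ 399.3    4.2 1688.4]
```

View pics/scene0.png

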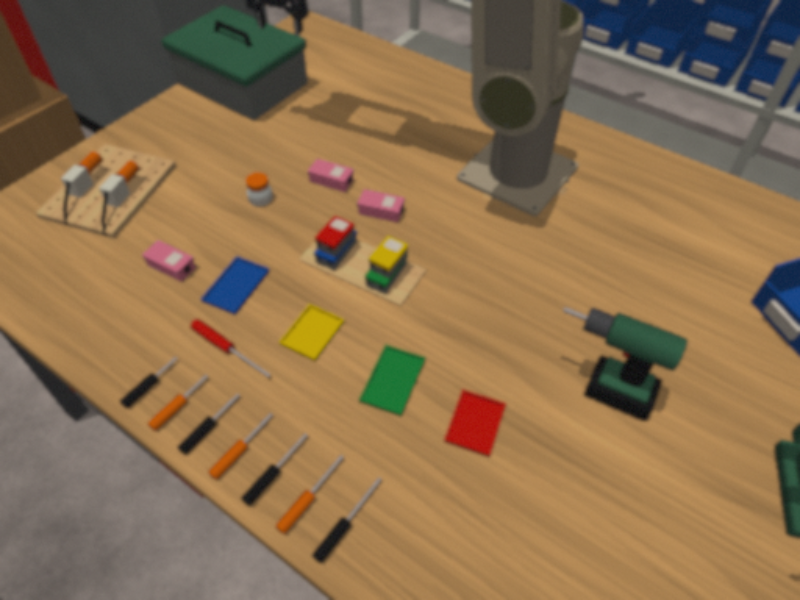

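View pics/top0.png

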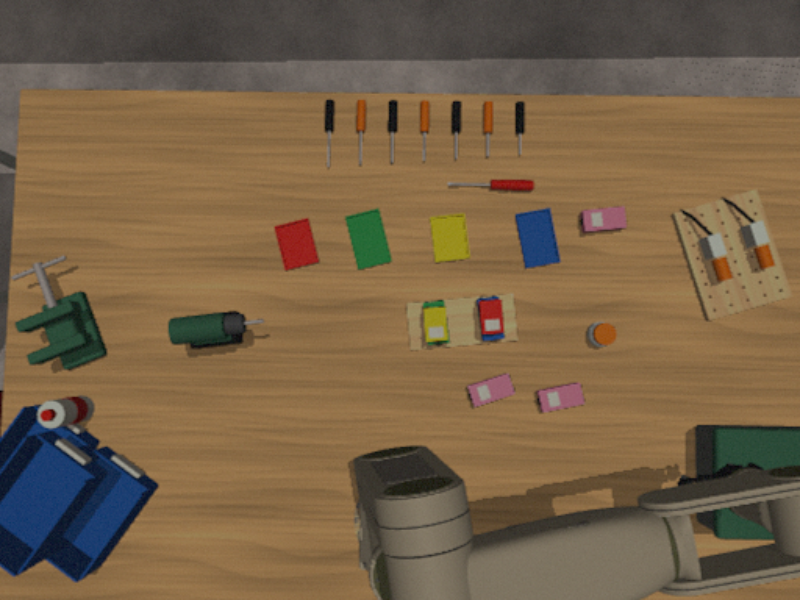

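Scene view (800x600): red-on-blue stack at (335,240), yellow-on-green at (388,263); trays blue (236,284), yellow (312,331), green (393,380), red (475,422). The top view agrees: stacks at (491,317) and (435,322), trays at (297,244), (368,239), (450,238) and (538,238).

Could be confused with the cases:
- Pink cases at top (490,390), (560,397), (604,219).
- The red screwdriver handle at (512,185).
- The green drill at (205,329).
- Blue bins at the lower left.

I choose the lids on the plywood board.

```bash
cat > h.py <<'E'
import cv2, numpy as np
from bench import status, eyes, r
from scipy.spatial.transform import Rotation as Ro
HUE={"red":(172,8),"yellow":(22,34),"green":(45,85),"blue":(100,125)}
def snap(n,save=None):
    s=eyes.snapshot(n)
    if save: cv2.imwrite("pics/%s.png"%save,s["img"][:,:,::-1]); np.savez("pics/%s.npz"%save,**s)
    return s
def blobs(s,c,amin=60,smin=130,vmin=50):
    h=cv2.cvtColor(s["img"],cv2.COLOR_RGB2HSV); a,b=HUE[c]; H=h[...,0]
    m=((H>=a)&(H<=b)) if a<b else ((H>=a)|(H<=b))
    m=(m&(h[...,1]>=smin)&(h[...,2]>=vmin)).astype(np.uint8)
    cs,_=cv2.findContours(m,cv2.RETR_EXTERNAL,cv2.CHAIN_APPROX_NONE)
    return [cv2.convexHull(k) for k in cs if cv2.contourArea(k)>amin]
def ray(s,p):
    p=np.atleast_2d(p).astype(float); d=np.c_[p,np.ones(len(p))]@np.linalg.inv(s["mtx"]).T@s["R"]
    return -s["R"].T@s["t"], d/np.linalg.norm(d,axis=1)[:,None]
def plane(s,p,z):
    o,d=ray(s,p); return o+d*((z-o[2])/d[:,2])[:,None]
def tri(s1,p1,s2,p2):
    o1,d1=ray(s1,p1); o2,d2=ray(s2,p2)
    A=sum(np.eye(3)-np.outer(d,d) for d in (d1[0],d2[0])); b=sum((np.eye(3)-np.outer(d,d))@o for o,d in ((o1,d1[0]),(o2,d2[0])))
    return np.linalg.solve(A,b)
def cen(k):
    m=cv2.moments(k); return np.array([m["m10"]/m["m00"],m["m01"]/m["m00"]])
def rect(s,k,z):
    """hull -> plane z: centre, (long,short), yaw of long side in deg (-90..90)"""
    w=plane(s,k.reshape(-1,2),z)[:,:2].astype(np.float32)
    (x,y),(a,b),t=cv2.minAreaRect(w)
    if a<b: a,b,t=b,a,t+90
    return np.round([x,y,a,b,(t+90)%180-90],1)
E
python3 - <<'E'
from h import *
S={n:dict(np.load("pics/%s0.npz"%n)) for n in("scene","top")}
for c in HUE:
    for n in S:
        for k in blobs(S[n],c):
            print(c,n,cen(k).round(1),cv2.contourArea(k),rect(S[n],k,10),rect(S[n],k,78))
w=snap("wrist","w0"); T=status.sense(); R=Ro.from_euler("xyz",T["tcp_rot"],degrees=True).as_matrix()
print("cam in tool",(R.T@(-w["R"].T@w["t"]-T["tool_pos"])).round(1),(w["R"]@R).round(2).tolist(),w["mtx"][0,0])
E
```

```text
red scene [303.9 270.2] 1057.0 [633.5 272.  108.8  81.3  15.5] [668.4 285.8 101.5  75.9  15.5]
red scene [134.9 214.3] 211.5 [ 776.3 -234.3  110.    24.3   88.1] [ 801.6 -186.4  102.6   22.6   88.1]
red scene [213.7 148.5] 296.5 [ 422.  -219.3   88.4   59.5    3.5] [ 471.  -172.4   82.5   55.5    3.5]
red scene [16.1 26.1] 708.5 [  354.7 -1464.7   592.1    60.4    67. ] [  408.3 -1334.1   552.3    56.3    67. ]
red top [ 49.1 261.4] 145.0 [239.6 762.4  60.9  39.2  13.5] [246.1 731.7  58.5  37.6  13.5]
red top [314.1 202.6] 290.5 [ 465.1 -187.3   78.    52.1    5. ] [ 462.4 -179.6   74.8   50.     5. ]
red top [189.3 155.9] 639.0 [628.3 268.4 107.8  81.6  15.3] [619.1 257.7 103.5  78.3  15.3]
red top [327.6 118. ] 158.0 [ 774.6 -235.2   98.7   22.3  -89.3] [ 759.4 -225.5   94.7   21.4  -89.3]
yellow scene [199.2 211.9] 809.5 [653.9 -85.1 110.2  84.4   7.7] [687.3 -47.2 102.8  78.7   7.7]
yellow scene [248.2 161.7] 330.5 [402.3 -88.1  89.1  59.9   4. ] [452.7 -50.1  83.1  55.9   4. ]
yellow top [278.4 207.1] 309.0 [445.9 -58.7  79.2  53.8   4.6] [444.  -56.2  76.   51.6   4.6]
yellow t
[... 392 characters left out ...]
.5] 715.0 [  3.9 603.9 167.1  81.4  14.9] [ 81.  595.4 155.9  76.   14.9]
blue scene [150.3 182.2] 701.5 [ 656.5 -287.7  123.9   76.8   11.2] [ 689.8 -236.3  115.6   71.6   11.2]
blue scene [494.   29.7] 1181.0 [-941.8  328.1  604.8   96.3    3.4] [-801.1  338.1  564.1   89.8    3.4]
blue scene [434.1  19.7] 4334.5 [-814.   114.9  639.4  461.2  -53.9] [-681.9  139.3  596.4  430.2  -53.9]
blue top [ 40.6 321. ] 7090.5 [ 20.5 807.  358.7 313.6 -36.6] [ 35.9 774.5 344.2 300.9 -36.6]
blue top [343.5 152. ] 739.0 [ 649.9 -293.8  125.9   79.4   11.3] [ 639.8 -281.7  120.8   76.2   11.3]
cam in tool [  71.6   -0.5 -141.7] [[0.0, 1.0, 0.0], [-0.96, 0.0, -0.27], [-0.27, -0.0, 0.96]] 297.0637943411023
```

```bash
cat >> h.py <<'E'
def go(x,y,z,yaw):
    """row (tx ty tz cm, rv rad) from the present pose to a tool-down pose, yaw mod 180"""
    T=status.sense(); R0=Ro.from_euler("xyz",T["tcp_rot"],degrees=True)
    d=(yaw-T["tcp_rot"][2]+90)%180-90
    Rt=Ro.from_euler("xyz",[180,0,T["tcp_rot"][2]+d],degrees=True)
    print("row",(R0.inv().apply(np.array([x,y,z])-T["tool_pos"])/10).round(2),(R0.inv()*Rt).as_rotvec().round(3),"yaw",round(T["tcp_rot"][2]+d,1))
E
python3 -c "
from h import *
go(453,-150,235,4.6); go(453,-85,235,4.6)"
```

```text
row [ 39.76 -33.59  -0.4 ] [-0.001  0.     0.185] yaw 4.6
row [ 41.47 -39.86  -0.39] [-0.001  0.     0.185] yaw 4.6
```

```bash
python3 -m handwheel '{"series": [[[39.8,-33.6,-0.4,0,0,0.185,1],[39.8,-33.6,-0.4,0,0,0.185,1],[39.8,-33.6,-0.4,0,0,0.185,1],[39.8,-33.6,-0.4,0,0,0.185,1],[39.8,-33.6,-0.4,0,0,0.185,1],[39.8,-33.6,-0.4,0,0,0.185,1],[39.8,-33.6,-0.4,0,0,0.185,1],[39.8,-33.6,-0.4,0,0,0.185,1],[39.8,-33.6,-0.4,0,0,0.185,1],[39.8,-33.6,-0.4,0,0,0.185,1],[39.8,-33.6,-0.4,0,0,0.185,1],[39.8,-33.6,-0.4,0,0,0.185,1]]]}'
python3 -c "
from h import *
snap('wrist','w1')"
python3 -m handwheel '{"series": [[[1.5,-6.5,0,0,0,0,1],[1.5,-6.5,0,0,0,0,1],[1.5,-6.5,0,0,0,0,1],[1.5,-6.5,0,0,0,0,1]]]}'
python3 -c "
from h import *
snap('wrist','w2');print(status.sense()['qd'].round(2))
a,b=[cv2.imread('pics/w%d.png'%i) for i in(1,2)]; cv2.imwrite('pics/w12.png',cv2.resize(np.vstack([a,b]),(600,600*768//512))[:, :] if 0 else cv2.resize(np.hstack([a,b]),(800,300)))"
```

```text
time: 1.65
tool_pos: [452.9, -151.2, 235.2]
tcp_rot: [180.0, 0.0, 4.5]
ft_force: [-0.4, -0.0, -0.9]
finger_gap: 85.2
grip_force: 0.0
time: 2.2
tool_pos: [462.9, -85.3, 235.3]
tcp_rot: [180.0, 0.0, 4.6]
ft_force: [-0.6, 0.3, 0.0]
finger_gap: 85.5
grip_force: 0.0
[-0.1   0.08 -0.    0.07  0.08  0.22]
```

View pics/w2.png

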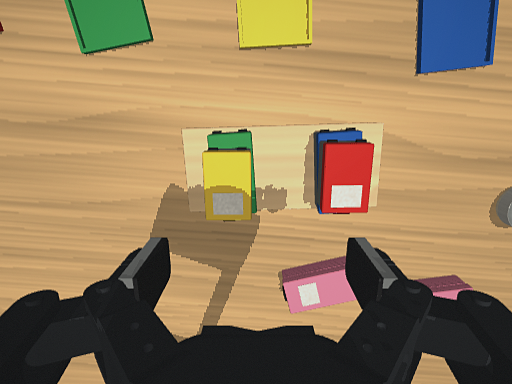

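The wrist view shows the yellow-on-green stack at (227,185), with the green latch end sticking out at (232,140). Red-on-blue is at (347,177), with blue at (338,136). The yellow, green and blue tray edges are at the top and two pink cases at the bottom, so the choice is confirmed.

Run:
```python
from h import *
S=[dict(np.load("pics/w%d.npz"%i)) for i in(1,2)]
for c in HUE:
    K=[]
    for s in S:
        k=[k for k in blobs(s,c,150,120,40)]
        for q in k: print(c,cen(q).round(1),cv2.contourArea(q),"z78",rect(s,q,78),"z42",rect(s,q,42))
        K.append(max((q for q in k if cen(q)[1]>100),key=cv2.contourArea,default=None))
    if c in("red","yellow"):
        P=[cv2.boxPoints(cv2.minAreaRect(k)) for k in K]
        print("  tri centre",tri(S[0],cen(K[0]),S[1],cen(K[1])).round(1))
        f=lambda p:p[np.argsort(np.arctan2(*(p-p.mean(0)).T))]
        for a,b in zip(f(P[0]),f(P[1])): print("  corner",tri(S[0],a,S[1],b).round(1),a,b)
```

```text
red [285.1 162.6] 3443.0 z78 [ 467.2 -177.4   74.8   49.5    4.8] z42 [ 460.3 -181.4   83.8   55.5    4.8]
red [345.8 176.9] 3468.5 z78 [ 467.2 -175.7   76.    51.3    5. ] z42 [ 459.1 -187.3   85.1   57.5    5. ]
  tri centre [ 467.4 -177.9   70.6]
  corner [ 502.4 -150.    62.3] [261. 127.] [322.9613 139.7348]
  corner [ 424.1 -156.3   66.1] [261. 199.] [319.15466 212.06076]
  corner [ 431.8 -206.8   80.6] [310. 199.] [369.69885 214.72098]
  corner [ 506.2 -198.3   75.8] [310. 127.] [373.5055  142.39502]
yellow [165.3 170.5] 3556.5 z78 [448.9 -55.2  76.   51.8   5. ] z42 [439.9 -44.4  85.2  58.    5. ]
yellow [215.6  15.6] 2331.5 z78 [ 596.1 -101.5   67.7   26.4  -85.4] z42 [604.7 -96.3  75.8  29.6 -85.4]
yellow [227.2 184.6] 3271.0 z78 [449.2 -53.7  76.   49.4   5. ] z42 [439.  -50.7  85.1  55.3   5. ]
yellow [273.9  22.7] 3342.5 z78 [605.9 -88.   66.2  38.8 -82.6] z42 [614.5 -89.1  74.2  43.4 -82.6]
  tri centre [448.9 -52.9  70.6]
  corner [483.6 -25.4  74.4] [136.51776 136.24873] [201.82527 150.13722]
  corner [406.8 -29.7  77.1] [141.74112 209.37563] [203.39586 220.81343]
  co
[... 266 characters left out ...]
z78 [587.6  45.8  69.6  32.9 -74.9] z42 [595.2  68.8  78.   36.9 -74.9]
green [236.4 161.8] 2144.5 z78 [462.3 -58.4  85.6  43.7   8.4] z42 [453.6 -55.9  95.9  49.    8.4]
green [108.4  23.4] 3583.0 z78 [595.6  60.4  68.4  44.8 -75.3] z42 [603.   77.2  76.6  50.2 -75.3]
blue [282.1 121.9] 402.0 z78 [ 509.  -170.2   42.6    9.4  -81.8] z42 [ 507.2 -173.2   47.8   10.5  -81.8]
blue [400.   27.1] 4129.5 z78 [ 601.9 -268.6   68.8   48.4  -79.8] z42 [ 611.3 -283.5   77.    54.2  -79.8]
blue [333.4 150. ] 1444.0 z78 [ 487.3 -165.    56.6   44.9    9. ] z42 [ 481.7 -175.4   63.4   50.3    9. ]
blue [455.5  34. ] 5307.5 z78 [ 610.5 -253.9   70.3   61.1  -79. ] z42 [ 619.6 -275.    78.7   68.5  -79. ]
```

```bash
python3 -m handwheel '{"series": [[[16,-2,-7,0,0,0,1],[16,-2,-7,0,0,0,1],[16,-2,-7,0,0,0,1],[16,-2,-7,0,0,0,1],[16,-2,-7,0,0,0,1],[16,-2,-7,0,0,0,1]]]}'
python3 -c "
from h import *
snap('wrist','w3')"
python3 -m handwheel '{"series": [[[16,0,0,0,0,0,1],[0,-14,0,0,0,0,1],[0,-14,0,0,0,0,1],[0,-14,0,0,0,0,1],[0,-14,0,0,0,0,1],[0,-14,0,0,0,0,1]]]}'
python3 - <<'E'
from h import *
snap('wrist','w4')
S=[dict(np.load("pics/w%d.npz"%i)) for i in(3,4)]
for c in HUE:
    K=[]
    for s in S:
        k=[q for q in blobs(s,c,800,120,40) if cen(q)[1]<250]
        for q in k: print(c,cen(q).round(1),cv2.contourArea(q),"z10",rect(s,q,10), "x0",cv2.boundingRect(q))
        K.append(max(k,key=cv2.contourArea))
    print("  tri",tri(S[0],cen(K[0]),S[1],cen(K[1])).round(1))
E
```

```text
time: 3.0
tool_pos: [620.0, -52.1, 305.0]
tcp_rot: [-180.0, 0.0, 4.6]
ft_force: [-0.4, -0.0, -1.2]
finger_gap: 85.3
grip_force: 0.0
time: 3.8
tool_pos: [609.6, 87.4, 305.8]
tcp_rot: [180.0, -0.1, 4.6]
ft_force: [-0.2, -0.8, -0.1]
finger_gap: 85.6
grip_force: 0.0
red [ 37.7 125.9] 4533.5 z10 [633.  268.9 107.2  88.3  15.5] x0 (0, 84, 80, 85)
red [401.5  48. ] 1567.5 z10 [ 778.5 -232.4  107.9   25.9   89.6] x0 (361, 36, 81, 26)
red [133.3 126.4] 4404.5 z10 [632.8 270.4 107.1  85.   15.6] x0 (94, 85, 78, 84)
red [488.6  48. ] 931.0 z10 [ 778.3 -210.8   68.8   26.   -89.3] x0 (463, 37, 49, 24)
  tri [634.3 273.3   3.6]
yellow [283.8 131.4] 4242.0 z10 [653.2 -86.3 107.8  82.1   7.5] x0 (254, 93, 59, 78)
yellow [378.9 132.4] 4336.0 z10 [653.  -85.  107.5  84.7   7.5] x0 (349, 94, 63, 78)
  tri [655.4 -86.5   5.8]
green [152.9 124.4] 5184.0 z10 [647.  102.2 127.5  83.3  15.1] x0 (112, 76, 80, 98)
green [249.  125.2] 5014.5 z10 [647.1 103.5 127.7  81.   15.2] x0 (213, 76, 71, 99)
  tri [650.1 104.2   6.1]
blue [421.7 140.8] 5076.5 z10 [ 655.2 -288.8  127.6   85.3   11. ] x0 (392, 95, 62, 93)
blue [497.7 146.4] 2261.0 z10 [ 649.5 -261.2  130.    44.8   16.3] x0 (481, 100, 31, 89)
  tri [ 646.7 -345.   -91.4]
```

View pics/w4.png

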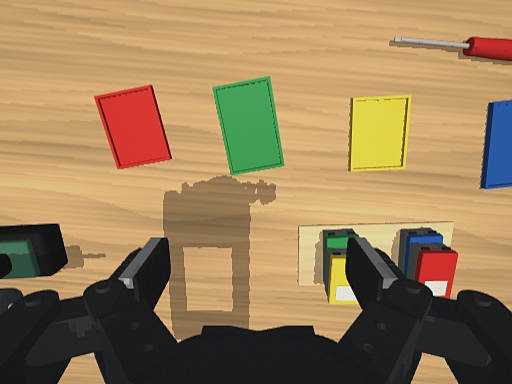

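The trays are clear in view: red (133,126), green (249,125), yellow (379,132), blue at the right edge (497,146). The screwdriver is beyond them and the drill is at the left edge.

```bash
python3 -c "
from h import *
go(449,-54.5,110,5); go(449,-54.5,47,5)"
```

```text
row [-17.16  12.82  19.55] [ 0.    -0.001 -0.008] yaw 5.0
row [-17.16  12.82  25.85] [ 0.    -0.001 -0.008] yaw 5.0
```

```bash
python3 -m handwheel '{"series": [[[-17.2,12.8,19.5,0,0,-0.008,1],[-17.2,12.8,19.5,0,0,-0.008,1],[-17.2,12.8,19.5,0,0,-0.008,1],[-17.2,12.8,19.5,0,0,-0.008,1],[-17.2,12.8,19.5,0,0,-0.008,1],[-17.2,12.8,19.5,0,0,-0.008,1],[-17.2,12.8,19.5,0,0,-0.008,1],[-17.2,12.8,22.5,0,0,-0.008,1],[-17.2,12.8,25.0,0,0,-0.008,1],[-17.2,12.8,25.8,0,0,-0.008,1],[-17.2,12.8,25.8,0,0,-0.008,1],[-17.2,12.8,25.8,0,0,-0.008,1]]]}'
python3 -c "
from h import *
s=snap('wrist','w5')"
```

```text
time: 5.35
tool_pos: [449.9, -53.4, 48.8]
tcp_rot: [180.0, -0.1, 5.1]
ft_force: [0.5, 0.0, 0.1]
finger_gap: 85.5
grip_force: 0.0
```

View pics/w5.png

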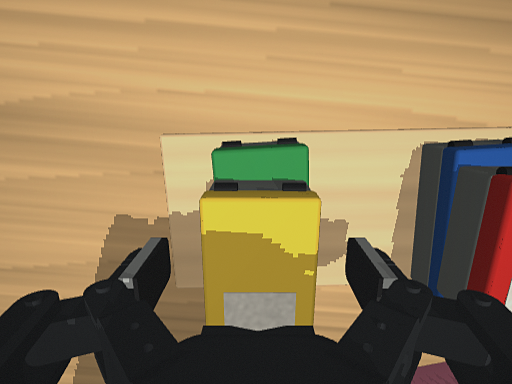

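The yellow lid sits centred between the open fingers at (260,250), with the green case under it at (260,160).

```bash
python3 -m handwheel '{"series": [[[0,0,0,0,0,0,0.4],[0,0,0,0,0,0,0.3],[0,0,0,0,0,0,0.3],[0,0,0,0,0,0,0.3],[0,0,0,0,0,0,0.3],[0,0,0,0,0,0,0.3]]]}' 40
python3 -m handwheel '{"series": [[[0,0,-0.3,0,0,0,0.3],[0,0,-1,0,0,0,0.3],[0,0,-2,0,0,0,0.3],[0,0,-4,0,0,0,0.3],[0,0,-6,0,0,0,0.3],[0,0,-8,0,0,0,0.3],[0,0,-8,0,0,0,0.3]]]}'
python3 -c "
from h import *
s=snap('wrist','w6')
go(653,-86,70,7.5)"
```

```text
time: 6.15
tool_pos: [449.0, -53.4, 47.9]
tcp_rot: [180.0, -0.0, 5.1]
ft_force: [-0.1, -0.8, 5.3]
finger_gap: 49.3
grip_force: 43.0
time: 7.02
tool_pos: [450.1, -53.6, 129.5]
tcp_rot: [179.9, -0.2, 5.1]
ft_force: [0.7, 0.2, -2.7]
finger_gap: 49.6
grip_force: 42.3
row [20.    5.05  5.85] [ 0.001 -0.002 -0.042] yaw 7.5
```

View pics/w6.png

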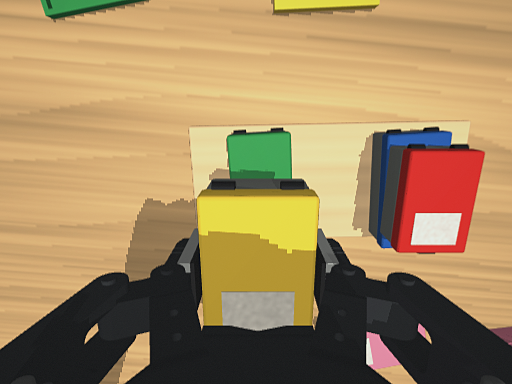

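Yellow is held level at (258,260), 49.6 mm gap, and green stayed behind at (260,160).

```bash
python3 -m handwheel '{"series": [[[1,0.25,0,0,0,0,0.3],[3,0.75,0,0,0,-0.01,0.3],[6,1.5,0,0,0,-0.015,0.3],[9.5,2.4,0,0,0,-0.02,0.3],[13,3.3,1,0,0,-0.03,0.3],[16,4,2,0,0,-0.04,0.3],[18.3,4.6,3.5,0,0,-0.042,0.3],[19.6,4.95,5,0,0,-0.042,0.3],[20,5.05,6.5,0,0,-0.042,0.3],[20,5.05,7.8,0,0,-0.042,0.3],[20,5.05,8.6,0,0,-0.042,0.3],[20,5.05,8.6,0,0,-0.042,0.3]]]}'
python3 -c "
from h import *
s=snap('wrist','w7')
go(653,-86,11,7.5)"
```

```text
time: 8.57
tool_pos: [651.3, -85.6, 40.5]
tcp_rot: [-180.0, 0.1, 7.5]
ft_force: [0.3, 0.1, -1.7]
finger_gap: 49.2
grip_force: 42.2
row [0.1  0.04 3.04] [-0.  0. -0.] yaw 7.5
```

View pics/w7.png

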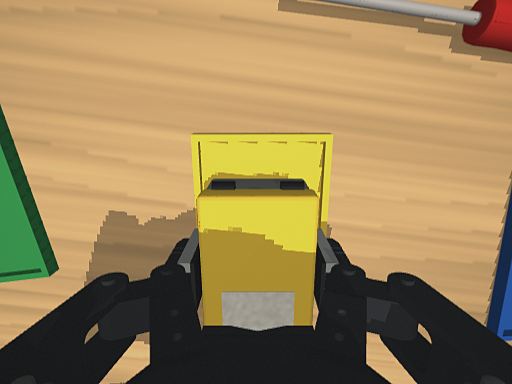

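Yellow is over its tray (tray centre column 262, case 258), aligned.

```bash
python3 -m handwheel '{"series": [[[0.1,0,1,0,0,0,0.3],[0.1,0,2,0,0,0,0.3],[0.1,0,2.6,0,0,0,0.3],[0.1,0,2.85,0,0,0,0.3],[0.1,0,3.0,0,0,0,0.3],[0.1,0,3.0,0,0,0,0.3]]]}'
```

```text
time: 9.38
tool_pos: [653.4, -85.7, 11.4]
tcp_rot: [180.0, -0.0, 7.5]
ft_force: [0.9, -0.0, -2.4]
finger_gap: 49.3
grip_force: 42.2
```

```bash
python3 -m handwheel '{"series": [[[0,0,0.1,0,0,0,0.3],[0,0,0.1,0,0,0,0.3]]]}'
```

```text
time: 9.62
tool_pos: [653.3, -85.7, 10.4]
tcp_rot: [180.0, -0.0, 7.5]
ft_force: [0.9, 0.6, -3.0]
finger_gap: 49.5
grip_force: 42.2
```

```bash
python3 -m handwheel '{"series": [[[0,0,0.1,0,0,0,0.3],[0,0,0.1,0,0,0,0.3]]]}'
```

```text
time: 9.88
tool_pos: [653.5, -85.8, 10.0]
tcp_rot: [180.0, -0.0, 7.5]
ft_force: [-2.4, 0.5, 3.4]
finger_gap: 49.7
grip_force: 42.8
```

```bash
python3 -m handwheel '{"series": [[[0,0,0,0,0,0,0.6],[0,0,0,0,0,0,1],[0,0,0,0,0,0,1],[0,0,-1,0,0,0,1],[0,0,-4,0,0,0,1],[0,0,-10,0,0,0,1],[0,0,-16,0,0,0,1],[0,0,-16,0,0,0,1]]]}'
python3 -c "
from h import *
s=snap('wrist','w8')
for q in blobs(s,'yellow',800,120,40): print(rect(s,q,10),rect(s,q,40))
go(467,-176.5,110,5);go(467,-176.5,48,5)"
```

```text
time: 10.88
tool_pos: [657.6, -86.6, 178.4]
tcp_rot: [179.7, -0.7, 7.5]
ft_force: [0.3, -0.2, -0.3]
finger_gap: 85.1
grip_force: 0.0
[652.8 -86.5 107.1  81.9   7.5] [659.9 -85.5  96.8  74.    7.5]
row [-19.94   6.48   6.31] [ 0.002 -0.008  0.044] yaw 5.0
row [-19.99   6.46  12.51] [ 0.002 -0.008  0.044] yaw 5.0
```

View pics/w8.png

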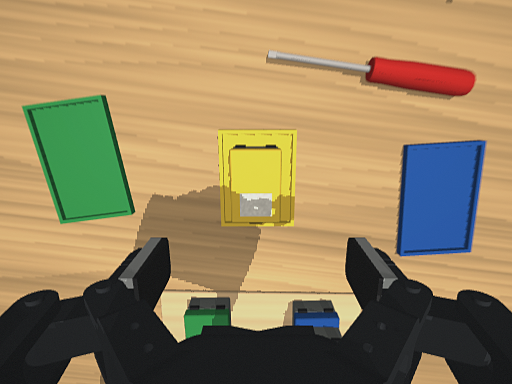

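Yellow lies flat in its tray at (257,180); drill and screwdriver untouched. Next is red.

```bash
python3 -m handwheel '{"series": [[[-19.7,6.55,6,0,0,0.044,1],[-19.7,6.55,6,0,0,0.044,1],[-19.7,6.55,6,0,0,0.044,1],[-19.7,6.55,6,0,0,0.044,1],[-19.7,6.55,6,0,0,0.044,1],[-19.7,6.55,8,0,0,0.044,1],[-19.7,6.55,10.5,0,0,0.044,1],[-19.7,6.55,11.7,0,0,0.044,1],[-19.7,6.55,12.2,0,0,0.044,1],[-19.7,6.55,12.2,0,0,0.044,1],[-19.7,6.55,12.2,0,0,0.044,1]]]}'
python3 -c "
from h import *
s=snap('wrist','w9')
for q in blobs(s,'red',800,120,40): print(rect(s,q,78))
go(467,-176.5,48,5)"
```

```text
time: 12.3
tool_pos: [467.2, -176.6, 48.2]
tcp_rot: [180.0, -0.1, 5.0]
ft_force: [-0.3, -0.3, -0.1]
finger_gap: 85.4
grip_force: 0.0
[ 472.3 -177.2   68.7   48.7    5.1]
row [-0.02 -0.01  0.02] [ 0.001 -0.001 -0.   ] yaw 5.0
```

View pics/w9.png

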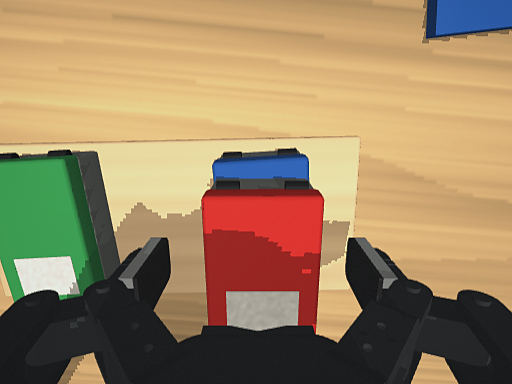

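Red lid is centred between the fingers at (262,250), with blue beneath at (260,168).

```bash
python3 -m handwheel '{"series": [[[0,0,0,0,0,0,0.4],[0,0,0,0,0,0,0.3],[0,0,0,0,0,0,0.3],[0,0,0,0,0,0,0.3],[0,0,0,0,0,0,0.3],[0,0,-0.3,0,0,0,0.3],[0,0,-1,0,0,0,0.3],[0,0,-2,0,0,0,0.3],[0,0,-4,0,0,0,0.3],[0,0,-6,0,0,0,0.3],[0,0,-7,0,0,0,0.3],[0,0,-7,0,0,0,0.3]]]}' 40
python3 -c "
from h import *
s=snap('wrist','w10')
for q in blobs(s,'blue',300,120,40): print(rect(s,q,42),cen(q))
go(633,270,118,15.5)"
```

```text
time: 13.85
tool_pos: [467.1, -176.6, 118.2]
tcp_rot: [179.9, -0.1, 5.0]
ft_force: [0.1, -1.2, -3.3]
finger_gap: 49.2
grip_force: 42.4
[ 498.5 -174.7   48.8   28.8  -81.5] [260.38861892 158.85851116]
[ 600.  -281.5   73.8   33.7  -79.1] [432.73329166  24.93179721]
row [ 20.46 -43.02  -0.07] [ 0.    -0.    -0.184] yaw 15.5
```

```bash
python3 -m handwheel '{"series": [[[0.4,-0.9,0,0,0,0,0.3],[1.4,-3,0,0,0,-0.01,0.3],[3.3,-6.9,0,0,0,-0.03,0.3],[5.7,-12,0,0,0,-0.05,0.3],[8.2,-17.2,0,0,0,-0.07,0.3],[10.7,-22.4,0,0,0,-0.095,0.3],[13.1,-27.5,0,0,0,-0.12,0.3],[15.6,-32.7,0,0,0,-0.14,0.3],[17.8,-37.4,0,0,0,-0.16,0.3],[19.5,-40.9,0,0,0,-0.175,0.3],[20.3,-42.6,0,0,0,-0.184,0.3],[20.5,-43,0,0,0,-0.184,0.3]]]}'
python3 -m handwheel '{"series": [[[0,0,2,0,0,0,0.3],[0,0,4.5,0,0,0,0.3],[0,0,6.5,0,0,0,0.3],[0,0,7.5,0,0,0,0.3],[0,0,7.5,0,0,0,0.3]]]}'
python3 -c "
from h import *
s=snap('wrist','w11')
go(633,270,11,15.5)"
```

```text
time: 15.4
tool_pos: [632.4, 271.5, 115.6]
tcp_rot: [-180.0, 0.1, 15.6]
ft_force: [-0.2, -0.2, -2.4]
finger_gap: 49.2
grip_force: 42.4
time: 16.02
tool_pos: [632.6, 269.2, 41.0]
tcp_rot: [180.0, 0.1, 15.5]
ft_force: [-0.0, 0.3, -2.7]
finger_gap: 49.4
grip_force: 42.4
row [-0.03 -0.05  3.13] [-0.  0. -0.] yaw 15.5
```

View pics/w11.png

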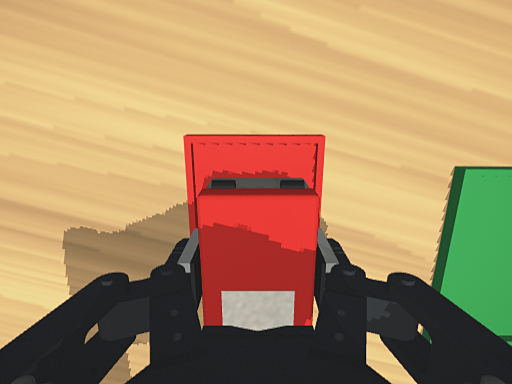

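Red is aligned over its tray (tray centre column 255, case 258).

```bash
python3 -m handwheel '{"series": [[[0,0,1,0,0,0,0.3],[0,0,2,0,0,0,0.3],[0,0,2.6,0,0,0,0.3],[0,0,2.9,0,0,0,0.3],[0,0,3.1,0,0,0,0.3],[0,0,3.15,0,0,0,0.3],[0,0,3.15,0,0,0,0.3]]]}'
```

```text
time: 16.95
tool_pos: [633.6, 269.9, 11.1]
tcp_rot: [-180.0, -0.0, 15.5]
ft_force: [0.4, 0.0, -1.9]
finger_gap: 49.6
grip_force: 42.4
```

```bash
python3 -m handwheel '{"series": [[[0,0,0.1,0,0,0,0.3],[0,0,0.15,0,0,0,0.3]]]}'
```

```text
time: 17.2
tool_pos: [633.7, 269.9, 10.0]
tcp_rot: [-180.0, -0.0, 15.5]
ft_force: [-3.0, -0.9, 3.3]
finger_gap: 49.5
grip_force: 43.1
```

```bash
python3 -m handwheel '{"series": [[[0,0,0,0,0,0,0.6],[0,0,0,0,0,0,1],[0,0,0,0,0,0,1],[0,0,-1,0,0,0,1],[0,0,-4,0,0,0,1],[0,0,-10,0,0,0,1],[0,0,-16,0,0,0,1],[0,0,-16,0,0,0,1]]]}'
python3 -c "
from h import *
snap('wrist','w12')"
python3 -m handwheel '{"series": [[[-26.3,28,-2,0,0,0.183,1],[-26.3,28,-2,0,0,0.183,1],[-26.3,28,-2,0,0,0.183,1],[-26.3,28,-2,0,0,0.183,1],[-26.3,28,-2,0,0,0.183,1],[-26.3,28,-2,0,0,0.183,1],[-26.3,28,-2,0,0,0.183,1],[-26.3,28,-2,0,0,0.183,1],[-26.3,28,-2,0,0,0.183,1],[-26.3,28,-2,0,0,0.183,1],[-26.3,28,-2,0,0,0.183,1],[-26.3,28,-2,0,0,0.183,1]]]}'
python3 -c "
from h import *
snap('wrist','w13')"
python3 -m handwheel '{"series": [[[0,10,0,0,0,0,1],[0,10,0,0,0,0,1],[0,10,0,0,0,0,1],[0,10,0,0,0,0,1],[0,10,0,0,0,0,1]]]}'
python3 - <<'E'
from h import *
snap("wrist","w14")
S=[dict(np.load("pics/w%d.npz"%i)) for i in(13,14)]
for c in("green","blue"):
    K=[]
    for s in S:
        k=[q for q in blobs(s,c,800,120,40) if cen(q)[1]>90]
        for q in k: print(c,cen(q).round(1),"z42",rect(s,q,42))
        K.append(max(k,key=cv2.contourArea))
    print("  tri",tri(S[0],cen(K[0]),S[1],cen(K[1])).round(1))
cv2.imwrite("pics/v.png",np.hstack([cv2.resize(cv2.imread("pics/w%d.png"%i),(400,300)) for i in(12,13)]))
E
```

```text
time: 18.2
tool_pos: [637.6, 271.3, 178.9]
tcp_rot: [-180.0, -0.8, 15.5]
ft_force: [-0.4, -0.6, -0.1]
finger_gap: 85.3
grip_force: 0.0
time: 19.75
tool_pos: [455.0, -69.9, 189.2]
tcp_rot: [-180.0, 0.0, 5.1]
ft_force: [0.6, -0.2, -0.2]
finger_gap: 85.7
grip_force: 0.0
time: 20.42
tool_pos: [463.7, -169.0, 189.3]
tcp_rot: [-180.0, 0.0, 5.1]
ft_force: [-0.2, -0.5, 0.6]
finger_gap: 85.1
grip_force: 0.0
green [244.2 175.8] z42 [453.2 -55.8  96.4  48.8   8.4]
green [147.1 175.5] z42 [453.2 -58.1  96.7  51.6   8.4]
  tri [454.4 -55.2  35. ]
blue [366.7 175.1] z42 [ 464.8 -177.5   97.6   51.7    8.6]
blue [269.3 175.2] z42 [ 464.6 -179.8   97.3   49.     8.6]
  tri [ 466.3 -179.8   35.2]
```

View pics/v.png

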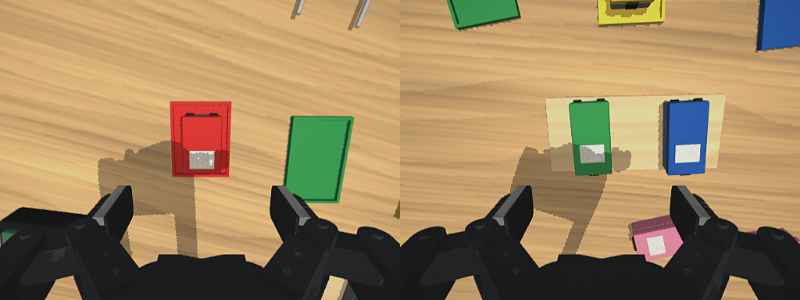

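Left: red lies flat in its tray (200,140). Right: green (590,137) and blue (687,137) are still on the board, and both pink cases are clear of the fingers.

```bash
python3 -c "
from h import *
go(464.7,-179,12,8.6)"
```

```text
row [1.000e-02 1.010e+00 1.773e+01] [-0.    -0.    -0.061] yaw 8.6
```

```bash
python3 -m handwheel '{"series": [[[0,1,5,0,0,-0.061,1],[0,1,10,0,0,-0.061,1],[0,1,14,0,0,-0.061,1],[0,1,16.5,0,0,-0.061,1],[0,1,17.5,0,0,-0.061,1],[0,1,17.7,0,0,-0.061,1],[0,1,17.7,0,0,-0.061,1]]]}'
python3 -c "
from h import *
s=snap('wrist','w15')
for q in blobs(s,'blue',800,120,40): print(rect(s,q,42),cen(q),cv2.boundingRect(q))"
```

```text
time: 21.35
tool_pos: [465.5, -180.2, 13.5]
tcp_rot: [179.9, -0.1, 8.5]
ft_force: [0.5, 0.8, 0.6]
finger_gap: 85.5
grip_force: 0.0
[ 476.9 -178.2   74.3   48.6    8.6] [258.53785513 243.09783051] (197, 165, 124, 161)
[ 576.8 -243.8   13.9    9.8  -78.9] [491.65219834  15.8296109 ] (471, 0, 41, 33)
```

View pics/w15.png

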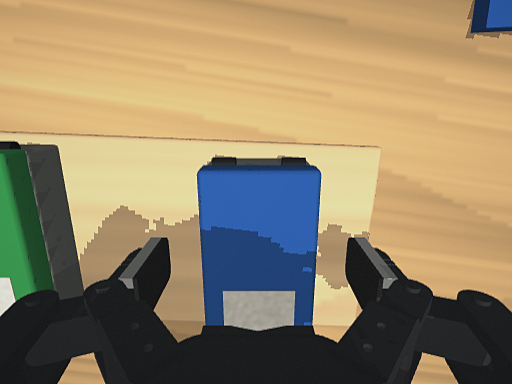

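Blue is centred between the fingers at (258,245). Grip and lift.

```bash
python3 -m handwheel '{"series": [[[0,0,0,0,0,0,0.4],[0,0,0,0,0,0,0.3],[0,0,0,0,0,0,0.3],[0,0,0,0,0,0,0.3],[0,0,0,0,0,0,0.3],[0,0,-0.3,0,0,0,0.3],[0,0,-1,0,0,0,0.3],[0,0,-2,0,0,0,0.3],[0,0,-4,0,0,0,0.3],[0,0,-6,0,0,0,0.3],[0,0,-7,0,0,0,0.3],[0,0,-7,0,0,0,0.3]]]}' 40
python3 -c "
from h import *
go(655,-288.5,82,11)"
```

```text
time: 22.9
tool_pos: [465.2, -180.2, 83.2]
tcp_rot: [179.9, -0.1, 8.5]
ft_force: [-0.5, -0.2, -2.1]
finger_gap: 49.7
grip_force: 42.0
row [17.17 13.53  0.16] [ 0.001 -0.001 -0.043] yaw 11.0
```

```bash
python3 -m handwheel '{"series": [[[0.6,0.5,0,0,0,0,0.3],[2.2,1.7,0,0,0,-0.01,0.3],[4.8,3.8,0,0,0,-0.015,0.3],[8,6.3,0,0,0,-0.02,0.3],[11.2,8.8,0,0,0,-0.03,0.3],[14,11,0,0,0,-0.04,0.3],[16,12.6,1,0,0,-0.043,0.3],[17,13.4,2.2,0,0,-0.043,0.3],[17.2,13.5,3.4,0,0,-0.043,0.3],[17.2,13.5,4.2,0,0,-0.043,0.3],[17.2,13.5,4.2,0,0,-0.043,0.3]]]}'
python3 -c "
from h import *
s=snap('wrist','w16')
go(655,-288.5,11,11)"
```

```text
time: 24.28
tool_pos: [653.4, -287.2, 38.7]
tcp_rot: [-179.9, 0.1, 11.0]
ft_force: [0.1, 1.0, -3.0]
finger_gap: 49.3
grip_force: 42.0
row [0.08 0.12 2.88] [-0.001  0.001 -0.   ] yaw 11.0
```

View pics/w16.png

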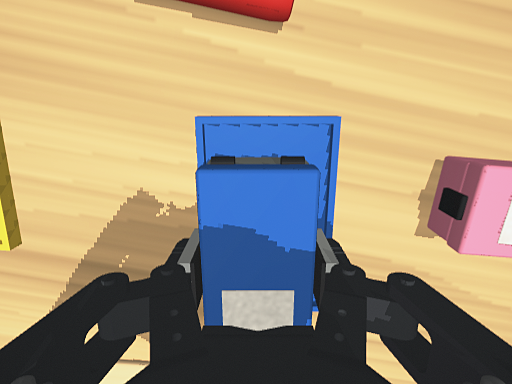

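Blue is over its tray, but the tray centre (column 268) lies about 5 mm right of the case (258), so I shift +y in tool axes while lowering. The pink case at (480,205) is clear.

```bash
python3 -m handwheel '{"series": [[[0.1,0.4,0.5,0,0,0,0.3],[0.1,0.5,1.2,0,0,0,0.3],[0.1,0.5,2,0,0,0,0.3],[0.1,0.5,2.5,0,0,0,0.3],[0.1,0.5,2.75,0,0,0,0.3],[0.1,0.5,2.75,0,0,0,0.3]]]}'
python3 -m handwheel '{"series": [[[0,0,0.08,0,0,0,0.3],[0,0,0.08,0,0,0,0.3]]]}'
```

```text
time: 25.08
tool_pos: [656.5, -292.5, 12.5]
tcp_rot: [-180.0, 0.0, 11.0]
ft_force: [0.0, -0.4, -1.8]
finger_gap: 49.6
grip_force: 42.1
time: 25.32
tool_pos: [656.7, -292.7, 12.2]
tcp_rot: [180.0, -0.0, 11.0]
ft_force: [-0.4, -0.1, -2.2]
finger_gap: 49.5
grip_force: 42.1
```

```bash
python3 -m handwheel '{"series": [[[0,0,0.1,0,0,0,0.3],[0,0,0.1,0,0,0,0.3]]]}'
```

```text
time: 25.58
tool_pos: [656.7, -292.7, 11.2]
tcp_rot: [180.0, -0.0, 11.0]
ft_force: [0.7, -0.2, -1.5]
finger_gap: 49.4
grip_force: 42.1
```

```bash
python3 -m handwheel '{"series": [[[0,0,0.08,0,0,0,0.3],[0,0,0.08,0,0,0,0.3]]]}'
```

```text
time: 25.82
tool_pos: [656.8, -292.7, 11.1]
tcp_rot: [180.0, -0.0, 11.0]
ft_force: [-4.1, 2.5, 5.0]
finger_gap: 49.5
grip_force: 42.9
```

```bash
python3 -m handwheel '{"series": [[[0,0,0,0,0,0,0.6],[0,0,0,0,0,0,1],[0,0,0,0,0,0,1],[0,0,-1,0,0,0,1],[0,0,-4,0,0,0,1],[0,0,-10,0,0,0,1],[0,0,-16,0,0,0,1],[0,0,-16,0,0,0,1]]]}'
python3 -c "
from h import *
snap('wrist','w17')"
python3 -m handwheel '{"series": [[[-15.5,-27.1,3,0,0,0.045,1],[-15.5,-27.1,3,0,0,0.045,1],[-15.5,-27.1,3,0,0,0.045,1],[-15.5,-27.1,3,0,0,0.045,1],[-15.5,-27.1,3,0,0,0.045,1],[-15.5,-27.1,3,0,0,0.045,1],[-15.5,-27.1,3,0,0,0.045,1],[-15.5,-27.1,8,0,0,0.045,1],[-15.5,-27.1,12,0,0,0.045,1],[-15.5,-27.1,14,0,0,0.045,1],[-15.5,-27.1,14,0,0,0.045,1],[-15.5,-27.1,14,0,0,0.045,1]]]}'
python3 - <<'E'
from h import *
snap("wrist","w18")
go(453.2,-56.5,12.5,8.4)
cv2.imwrite("pics/v2.png",np.hstack([cv2.resize(cv2.imread("pics/w%d.png"%i),(400,300)) for i in(17,18)]))
E
```

```text
time: 26.82
tool_pos: [660.6, -294.7, 180.2]
tcp_rot: [179.5, -0.6, 11.0]
ft_force: [0.7, 0.1, -1.1]
finger_gap: 85.5
grip_force: 0.0
time: 28.38
tool_pos: [454.2, -57.0, 31.3]
tcp_rot: [180.0, -0.1, 8.4]
ft_force: [-0.2, 1.2, 0.5]
finger_gap: 85.4
grip_force: 0.0
row [-0.12 -0.06  1.91] [ 0.001 -0.002 -0.   ] yaw 8.4
```

View pics/v2.png

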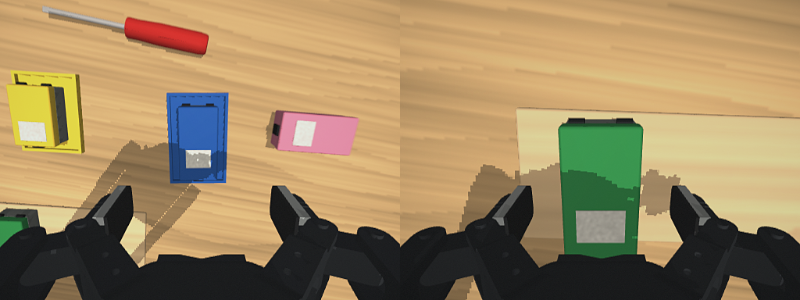

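Left: blue lies flat and centred in its tray (198,138). Right: green is centred between the fingers (600,185). Descend, grip and lift.

```bash
python3 -m handwheel '{"series": [[[0,0,1,0,0,0,1],[0,0,1.7,0,0,0,1],[0,0,1.9,0,0,0,1],[0,0,1.9,0,0,0,1]]]}'
python3 -m handwheel '{"series": [[[0,0,0,0,0,0,0.4],[0,0,0,0,0,0,0.3],[0,0,0,0,0,0,0.3],[0,0,0,0,0,0,0.3],[0,0,0,0,0,0,0.3],[0,0,-0.3,0,0,0,0.3],[0,0,-1,0,0,0,0.3],[0,0,-2,0,0,0,0.3],[0,0,-4,0,0,0,0.3],[0,0,-6,0,0,0,0.3],[0,0,-7,0,0,0,0.3],[0,0,-7,0,0,0,0.3]]]}' 40
python3 -c "
from h import *
go(647,103,82,15.1)"
```

```text
time: 28.92
tool_pos: [452.5, -56.0, 10.9]
tcp_rot: [-180.0, 0.0, 8.4]
ft_force: [-0.2, -0.2, -0.9]
finger_gap: 85.6
grip_force: 0.0
time: 30.42
tool_pos: [453.5, -56.3, 82.1]
tcp_rot: [180.0, -0.1, 8.4]
ft_force: [-0.9, -0.4, -3.4]
finger_gap: 49.2
grip_force: 41.9
row [ 21.47 -12.93   0.04] [ 0.001 -0.002 -0.117] yaw 15.1
```

```bash
python3 -m handwheel '{"series": [[[0.6,-0.4,0,0,0,0,0.3],[2.2,-1.3,0,0,0,-0.01,0.3],[5,-3,0,0,0,-0.025,0.3],[8.6,-5.2,0,0,0,-0.045,0.3],[12.4,-7.5,0,0,0,-0.065,0.3],[16,-9.6,0,0,0,-0.085,0.3],[19,-11.4,0.5,0,0,-0.1,0.3],[20.8,-12.5,1.5,0,0,-0.117,0.3],[21.4,-12.9,2.8,0,0,-0.117,0.3],[21.5,-12.9,3.8,0,0,-0.117,0.3],[21.5,-12.9,4.2,0,0,-0.117,0.3],[21.5,-12.9,4.2,0,0,-0.117,0.3]]]}'
python3 -c "
from h import *
s=snap('wrist','w19')
go(647,103,10.5,15.1)"
```

```text
time: 31.92
tool_pos: [645.9, 102.3, 38.8]
tcp_rot: [-180.0, 0.1, 15.1]
ft_force: [-0.8, 0.0, -1.8]
finger_gap: 49.5
grip_force: 42.0
row [ 0.07 -0.04  2.89] [ 0. -0. -0.] yaw 15.1
```

View pics/w19.png

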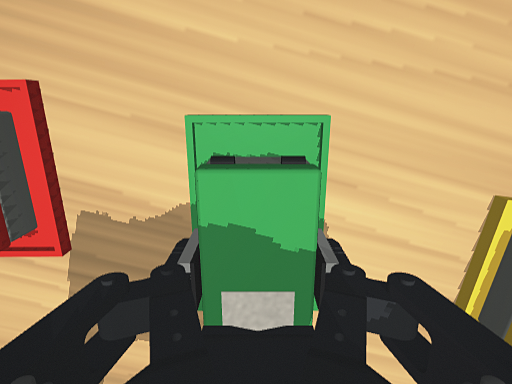

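Green is centred on its tray (column 258 for both). Lower it.

```bash
python3 -m handwheel '{"series": [[[0.1,0,1,0,0,0,0.3],[0.1,0,1.9,0,0,0,0.3],[0.1,0,2.5,0,0,0,0.3],[0.1,0,2.75,0,0,0,0.3],[0.1,0,2.85,0,0,0,0.3],[0.1,0,2.85,0,0,0,0.3]]]}'
python3 -m handwheel '{"series": [[[0,0,0.08,0,0,0,0.3],[0,0,0.08,0,0,0,0.3]]]}'
```

```text
time: 32.72
tool_pos: [647.7, 103.2, 10.9]
tcp_rot: [180.0, -0.0, 15.1]
ft_force: [0.4, 0.1, -1.4]
finger_gap: 49.3
grip_force: 42.0
time: 32.98
tool_pos: [647.6, 103.2, 10.0]
tcp_rot: [180.0, -0.0, 15.1]
ft_force: [-0.4, -0.4, -1.2]
finger_gap: 49.6
grip_force: 42.0
```

```bash
python3 -m handwheel '{"series": [[[0,0,0.08,0,0,0,0.3],[0,0,0.08,0,0,0,0.3]]]}'
```

```text
time: 33.22
tool_pos: [647.8, 103.2, 9.7]
tcp_rot: [180.0, -0.0, 15.1]
ft_force: [-2.7, -1.1, 3.8]
finger_gap: 49.4
grip_force: 42.5
```

Contact made; release, retreat and check.

```bash
python3 -m handwheel '{"series": [[[0,0,0,0,0,0,0.6],[0,0,0,0,0,0,1],[0,0,0,0,0,0,1],[0,0,-1,0,0,0,1],[0,0,-4,0,0,0,1],[0,0,-10,0,0,0,1],[0,0,-16,0,0,0,1],[0,0,-22,0,0,0,1],[0,0,-27,0,0,0,1],[0,0,-27,0,0,0,1],[0,0,-27,0,0,0,1]]]}'
python3 -c "
from h import *
snap('wrist','w20')"
```

```text
time: 34.6
tool_pos: [647.5, 103.2, 279.4]
tcp_rot: [180.0, -0.0, 15.1]
ft_force: [0.1, -0.5, -1.1]
finger_gap: 85.6
grip_force: 0.0
```

View pics/w20.png

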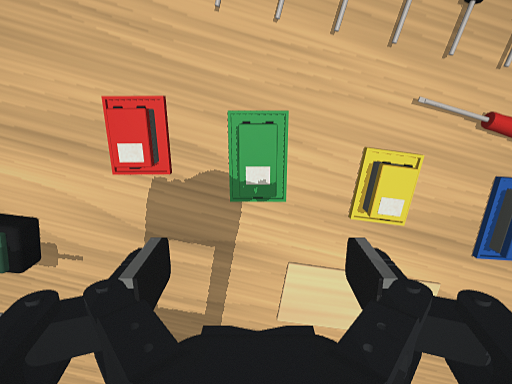

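All four cases lie flat in their own trays (red (136,135), green (258,155), yellow (388,186), blue (497,218)), and the board is empty.

```bash
python3 -c "
from bench import r
print(r.hand_in())"
```

```text
the job is handed in; nothing more can be done
None
```

All four cases are flat and right way up in the trays of their own lid colours, the drill and screwdriver were not touched, and the job was handed in at about 35 s of the 115 s limit.

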